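Find the scrap flap and push it open

TASK

One of the four identical steel panels in the top of the prep station is the tipping flap of the scrap chute; the others are solid. Press the panels at their yellow dots with the closed fingertips, never hard, until you find the one that rocks, then push that one down to at least 45 degrees and leave it standing open for the ham trimmings. Nothing is to be picked up, and the jars, the cheese and the cup stay where they are.

Things in the scene. Friction and masses are not known exactly. Their poses are not given: they have to be found in the camera images.
- station: Bright steel box bolted to the counter, 250 mm deep (x), 460 wide (y), 100 high, flat top. Origin: at its foot, under the middle of the panels' common pivot line; x away from the robot, y to the left, z up. Box from x -105 to +145 mm; its top behind x = +30 is a plain ledge with two jars. The top has four like panels, 105 mm apart; one, different each time, tips freely, three have full tubs beneath.
- panel_1 (a joint): Tilt of panel 1 (leftmost, +y), rad: 0 shut (flush), grows as the near end with the yellow dot goes down and the short far end rises; stop at 1.05. Dark steel, 88 mm wide, 6 thick; reaches 75 mm to the near side (-x) and 28 to the far side of its pivot, which lies along station y at station (0, 157.5, 97) mm. Pressing the far end moves nothing.
- panel_1_dot (a point): Centre of the 14 mm yellow dot on top of panel 1, where to press: mid-width, 52 mm to the near side of the pivot, 100 mm above the counter when shut; moves with the panel. The free panel yields here at about 2.5 N, stays at any angle, and its bay is empty to 75 mm below the top. The others give about 1 mm (0.02 rad), then are solid; over 60 N dents them.
- panel_2 (a joint): Tilt of panel 2 (second from left), rad: 0 shut (flush), grows as the near end with the yellow dot goes down and the short far end rises; stop at 1.05. Dark steel, 88 mm wide, 6 thick; reaches 75 mm to the near side (-x) and 28 to the far side of its pivot, which lies along station y at station (0, 52.5, 97) mm. Pressing the far end moves nothing.
- panel_2_dot (a point): Centre of the 14 mm yellow dot on top of panel 2, where to press: mid-width, 52 mm to the near side of the pivot, 100 mm above the counter when shut; moves with the panel. The free panel yields here at about 2.5 N, stays at any angle, and its bay is empty to 75 mm below the top. The others give about 1 mm (0.02 rad), then are solid; over 60 N dents them.
- panel_3 (a joint): Tilt of panel 3 (third from left), rad: 0 shut (flush), grows as the near end with the yellow dot goes down and the short far end rises; stop at 1.05. Dark steel, 88 mm wide, 6 thick; reaches 75 mm to the near side (-x) and 28 to the far side of its pivot, which lies along station y at station (0, -52.5, 97) mm. Pressing the far end moves nothing.
- panel_3_dot (a point): Centre of the 14 mm yellow dot on top of panel 3, where to press: mid-width, 52 mm to the near side of the pivot, 100 mm above the counter when shut; moves with the panel. The free panel yields here at about 2.5 N, stays at any angle, and its bay is empty to 75 mm below the top. The others give about 1 mm (0.02 rad), then are solid; over 60 N dents them.
- panel_4 (a joint): Tilt of panel 4 (rightmost, -y), rad: 0 shut (flush), grows as the near end with the yellow dot goes down and the short far end rises; stop at 1.05. Dark steel, 88 mm wide, 6 thick; reaches 75 mm to the near side (-x) and 28 to the far side of its pivot, which lies along station y at station (0, -157.5, 97) mm. Pressing the far end moves nothing.
- panel_4_dot (a point): Centre of the 14 mm yellow dot on top of panel 4, where to press: mid-width, 52 mm to the near side of the pivot, 100 mm above the counter when shut; moves with the panel. The free panel yields here at about 2.5 N, stays at any angle, and its bay is empty to 75 mm below the top. The others give about 1 mm (0.02 rad), then are solid; over 60 N dents them.
- shaker_mid (a point): Bystander: clear salt jar with white cap, 40 mm diameter, 70 mm tall, standing on the station's back ledge. Point on its axis, half-way up.
- mustard_mid (a point): Bystander: amber mustard jar with brass cap, 48 mm diameter, 60 mm tall, standing on the station's back ledge. Point on its axis, half-way up.
- cheese_mid (a point): Bystander: small pale cheese, 86 mm diameter, 35 mm tall, on the counter beside the station. Point on its axis, half-way up.
- cup_mid (a point): Bystander: white ceramic cup, 66 mm diameter, 75 mm tall, on the counter beside the station. Point on its axis, half-way up.

How it is judged (in metres and radians):
On the way:
1. a panel rocks under the pressing fingers (contact force between the fingers and station above 0.3 N and value of joint any of panel_1, panel_2, panel_3, panel_4 above 0.08 rad), for 0.02 s.
At the end, for the whole second after the job is handed in: The panel that rocks stands open at 0.70 rad (40 degrees) or more, at rest; the other three are shut (under 0.07 rad); each bystander is within 30 mm of where it stood (((value of joint panel_1 above 0.7 rad and velocity of joint panel_1 below 0.05 rad/s and value of joint each of panel_2, panel_3, panel_4 below 0.07 rad) or (value of joint panel_2 above 0.7 rad and velocity of joint panel_2 below 0.05 rad/s and value of joint each of panel_1, panel_3, panel_4 below 0.07 rad) or (value of joint panel_3 above 0.7 rad and velocity of joint panel_3 below 0.05 rad/s and value of joint each of panel_1, panel_2, panel_4 below 0.07 rad) or (value of joint panel_4 above 0.7 rad and velocity of joint panel_4 below 0.05 rad/s and value of joint each of panel_1, panel_2, panel_3 below 0.07 rad)) and distance of each of shaker_mid, mustard_mid, cheese_mid, cup_mid from where it was at the start of the episode below 0.03 m); the robot touches nothing.
It fails at once if the robot presses on the station or its panels with more than 60 N (contact force between any of the fingers, the arm and station above 60 N).
It fails at once if a jar, the cheese or the cup is moved by 30 mm or more, or lifted (distance of any of shaker_mid, mustard_mid, cheese_mid, cup_mid from where it was at the start of the episode above 0.03 m or height (world z) of shaker_mid above 0.15 m or height (world z) of mustard_mid above 0.145 m or height (world z) of cheese_mid above 0.0325 m or height (world z) of cup_mid above 0.0525 m).
It also fails if it takes over 45 s, if anything falls off the work surface, if the arm or the gripper's body presses on something with over 40 N, if the wrist force passes 120 N, or if a joint passes its speed limit or range.

ROBOT

A 7-joint arm with a two-finger parallel gripper is mounted at the origin on the work surface. World frame = base frame: x ahead of the robot, y to its left, z up, the work surface at z = 0. Lengths are in m, angles in degrees, forces in N, time in s.
With the tool pointing down it reaches from about 0.35 to 0.775 m from the base axis. Payload 3.1 kg.
Tool frame: the origin (TCP) lies at the very end of the fingers, on their centre line; the grasp point (between the pads) lies behind it (arm.hold_point_z is the x of the grasp point in the tool frame, in m); x points along the fingers, z is the direction in which the jaws open and shut, and the axes are right-handed (so a half turn about x gives the same grasp; the last joint's range is limited). The gripper opens to 85 mm and grips with 20 to 120 N. Pads are 22 mm wide; open, the fingers measure 114 mm over their backs; the gripper's body (76 mm by 85 mm) begins 54 mm behind the grasp point. The pads swing forward as they close: fully open they stand 13 mm farther back than shut.
Start: joints at [70.491, 17.813, 0.802, 86.603, -0.252, 75.585, -1.558], TCP at [0.162, -0.526, 0.231] pointing down, gripper open.
Joint ranges: [-154.91, 154.91], [-16.99, 109.72], [-72.82, 74.43], [7.12, 147.25], [-82.49, 262.49], [11.32, 116.49], [-174.64, 174.64]. Speed limits (degrees/s): [159.86, 159.86, 180, 180, 180, 180, 180].

INTERFACE

Orientations are given as a 3x3 rotation matrix whose columns are the frame's x, y, z axes.
In Python, from plant import sense, vision, close_job, arm gives the robot as it stands. The module is installed in compiled form; this text tells all that it offers.
- The arm moves only by the shell command python3 -m pendant 'ROWS' [FORCE]. ROWS is JSON, one flat list of numbers, 7 for each row, row after row: the opening, from 0 (shut) to 1 (fully open), then the shift along the world's x, y, z in cm, then the turn, a rotation vector about the world's x, y, z in degrees. In form: [gripper, x, y, z, ax, ay, az, gripper, x, y, z, ax, ay, az, ...]. A call has 1 to 10 rows; each row shifts and turns the pose as measured when the row begins; what a row does not reach is not made up. A row lasts 1/8 s, in which the tool goes at most 62.5 mm and 10.7 degrees, less where a joint would pass 70% of its speed; a pose out of reach is approached as far as the arm can. A call is refused whole if a number of a shift passes 6.25 or a number of a turn 10.7, either way. A call with a gripper value outside its range is refused whole. The fingers move at their own pace and stop on an object; FORCE is the grip in N (left out, the last holds). Time passes only in rows, so rows that do not move let the fingers close. It gives the time, the measured TCP pose, the force and the opening at its end, in the units of the state.
- sense(): the state, without advancing time (a new reading comes with each control period).
- vision.snapshot(name): name is "side" or "top"; returns the picture (384x512x3 uint8, red, green, blue); there is no depth.
- vision.camera_model(name): a dict with "mtx" (3x3 intrinsics, pixels), "R" (3x3) and "t" (3): a world point X has camera coordinates R X + t. Camera axes: x right, y down, z forward; pixel columns grow to the right and rows downward; lengths in m; the calibration is good to about 2 mm. A picture is of the moment at which its call begins. camera_model takes no time and is no camera call.
- close_job(): hands the job in, once; it reports no verdict.
The state is a dict: "time_s": time; "joints": joint angles; "dq": joint speeds; "tau": joint torques, N m; "tool_pos": TCP position; "ee_rot": TCP orientation; "ft_force": force on the tool from outside, world axes, zero at the start; "wrist_torque": the same for the moment, N m; "gripper_width": opening from 0.0 (shut) to 1.0 (fully open).
Only numpy, scipy, OpenCV 4.12 (cv2) and the standard library are available. Lean on these libraries where they do the work, as an engineer would, in place of code of your own. Each camera call takes 0.05 s, during which the arm holds its last target. There are 200 camera calls.

## Working session

There is one attempt and no reset: what is moved stays moved. The work goes in short steps, Python scripts to look and compute and a shell command to move; the robot and the scene stay as the last step left them, time stands still between calls to the robot, and variables do not carry over. Pictures are saved under pics/ and viewed, about 8 in all and at most 12, crops included, and the job is handed in when it is done.

```bash
mkdir -p pics; python3 - <<'E'
from plant import sense, vision
import cv2,numpy as np
for n in("side","top"):
    cv2.imwrite(f"pics/{n}0.png",vision.snapshot(n)[:,:,::-1])
    m=vision.camera_model(n);print(n,np.round(m["mtx"],1).tolist(),np.round(m["R"],3).tolist(),np.round(m["t"],3))
s=sense();print(s["time_s"],s["tool_pos"],np.round(s["ee_rot"],2).tolist(),s["ft_force"])
E
```

```text
side [[391.2, 0.0, 248.6], [0.0, 391.2, 183.7], [0.0, 0.0, 1.0]] [[-0.985, -0.171, -0.009], [-0.116, 0.706, -0.699], [0.126, -0.687, -0.715]] [0.634 0.119 0.984]
top [[446.3, 0.0, 246.8], [0.0, 446.3, 186.8], [0.0, 0.0, 1.0]] [[-0.016, -1.0, -0.007], [-0.997, 0.016, -0.081], [0.082, 0.005, -0.997]] [0.043 0.647 1.223]
0.1 [ 0.16169792 -0.52501371  0.23033253] [[-0.0, 0.96, 0.29], [0.0, 0.29, -0.96], [-1.0, -0.0, -0.0]] [ 0.08038627 -0.48219025  0.65963295]
```

View pics/top0.png

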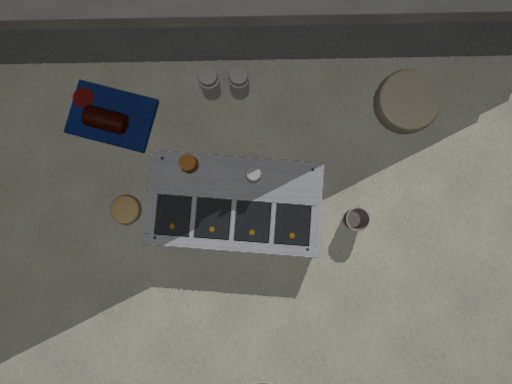

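View pics/side0.png

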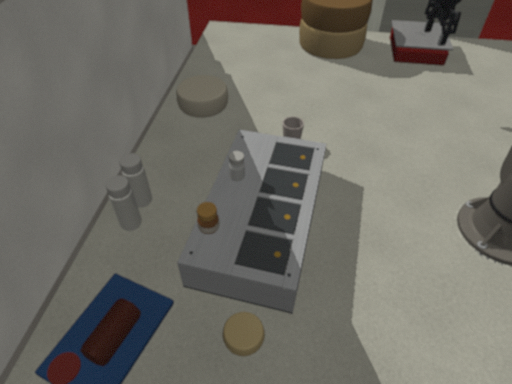

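The top view shows four panels, with dots near (172,226), (212,229), (252,232) and (292,236). The jars are behind them, the cheese is at (125,210) and the cup at (357,219). The side view agrees. Next I'll locate the dots accurately in both views.

```bash
cat > h.py <<'E'
import numpy as np,cv2
from plant import vision
def ray(n,u,z):
    m=vision.camera_model(n);K,R,t=map(np.array,(m["mtx"],m["R"],m["t"]))
    d=R.T@np.linalg.solve(K,[u[0],u[1],1]);c=-R.T@t
    return c+d*(z-c[2])/d[2]
def dots(img,guess):
    hsv=cv2.cvtColor(img,cv2.COLOR_RGB2HSV);m=cv2.inRange(hsv,(10,110,90),(35,255,255))
    n,l,s,c=cv2.connectedComponentsWithStats(m)
    return [(c[i],s[i,4]) for g in guess for i in [1+np.argmin(np.linalg.norm(c[1:]-g,axis=1))]]
E
python3 - <<'E'
from h import *
G={"top":[(172,226),(212,229),(252,232),(292,236)],"side":[(277,254),(288,217),(296,185),(303,157)]}
for n in G:
    P=[]
    for c,a in dots(cv2.imread(f"pics/{n}0.png")[:,:,::-1].copy(),G[n]):
        p=ray(n,c,.1);P.append(p);print(n,c.round(1),a,p.round(4))
    P=np.array(P);d=P[0]-P[3];print("pitch",np.linalg.norm(np.diff(P,axis=0),axis=1).round(4),"yaw",np.degrees(np.arctan2(-d[0],d[1])))
for u,z in(((253,174),.17),((188,162),.16),((357,218),.075),((125,210),.035)):print(ray("top",u,z).round(3))
E
```

```text
top [171.6 225.6] 13 [0.5429 0.2309 0.1   ]
top [211.5 229. ] 26 [0.5324 0.1265 0.1   ]
top [251.4 232. ] 25 [0.5231 0.0222 0.1   ]
top [291.5 235. ] 26 [ 0.5136 -0.0823  0.1   ]
pitch [0.105  0.1047 0.105 ] yaw -5.335839086259144
side [277.  253.8] 19 [0.5424 0.2285 0.1   ]
side [286.7 216.3] 27 [0.5329 0.1234 0.1   ]
side [295.4 184.4] 21 [0.5223 0.0187 0.1   ]
side [302.1 156.6] 17 [ 0.5138 -0.087   0.1   ]
pitch [0.1055 0.1052 0.1061] yaw -5.170394457838152
[0.668 0.016 0.17 ]
[0.702 0.179 0.16 ]
[ 0.555 -0.261  0.075]
[0.588 0.372 0.035]
```

Both views put the dots at a 105 mm pitch with a station yaw of about −5.3°, and they agree within 4 mm. I'll go above dot 4, closing the fingers on the way.

```bash
python3 -m pendant '[0,3.5,4.4,-0.3,0,0,-2.2,0,3.5,4.4,-0.3,0,0,-2.2,0,3.5,4.4,-0.3,0,0,-2.2,0,3.5,4.4,-0.3,0,0,-2.2,0,3.5,4.4,-0.3,0,0,-2.2,0,3.5,4.4,-0.3,0,0,-2.2,0,3.5,4.4,-0.3,0,0,-2.2,0,3.5,4.4,-0.3,0,0,-2.2,0,3.5,4.4,-0.3,0,0,-2.2,0,3.5,4.4,-0.3,0,0,-2.2]' 20; python3 -c "
from plant import sense,arm;s=sense();print(s['ee_rot'].round(3).tolist(),s['ft_force'],arm.hold_point_z)"
```

```text
time_s: 1.35
tool_pos: [0.5132, -0.074, 0.1954]
ee_rot: [[-0.005, 0.994, -0.113], [0.003, -0.113, -0.994], [-1.0, -0.006, -0.002]]
ft_force: [0.2, -1.3, -0.3]
gripper_width: 0.003
[[-0.005, 0.994, -0.113], [0.003, -0.113, -0.994], [-1.0, -0.006, -0.002]] [ 0.18461503 -1.32212016 -0.30627421] -0.0187
```

```bash
python3 -m pendant '[0,0,-1.1,-3,0,0,0,0,0,0,-3,0,0,0,0,0,0,-2,0,0,0,0,0,0,0,0,0,0]'; python3 - <<'E'
from h import *
a=[vision.snapshot(n)[:,:,::-1] for n in("top","side")]
cv2.imwrite("pics/c1.png",np.hstack([cv2.resize(a[0][160:290,130:330],(400,260)),cv2.resize(a[1][90:220,220:420],(400,260))]))
E
```

```text
time_s: 1.85
tool_pos: [0.5149, -0.0768, 0.1116]
ee_rot: [[-0.006, 0.995, -0.099], [0.008, -0.099, -0.995], [-1.0, -0.007, -0.007]]
ft_force: [-0.3, 0.5, 1.5]
gripper_width: 0.0
```

View pics/c1.png

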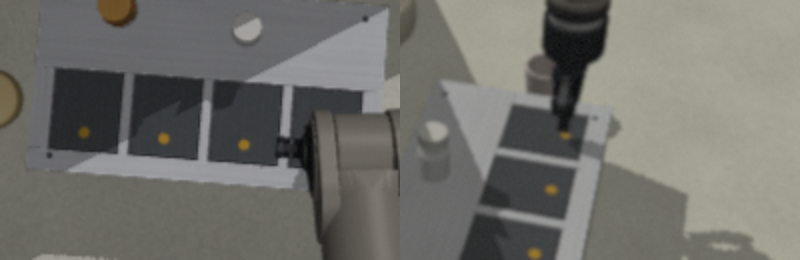

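The side view shows the fingertip just over dot 4, at about (565,128) in the crop, and nothing has been disturbed. I'll correct y and start pressing gently.

```bash
python3 -m pendant '[0,0,-0.8,0,0,0,0,0,0,0,0,0,0,0,0,0,0,-0.4,0,0,0]'; python3 -m pendant '[0,0,0,-0.4,0,0,0]';python3 -m pendant '[0,0,0,-0.2,0,0,0]';python3 -m pendant '[0,0,0,-0.2,0,0,0]'
```

```text
time_s: 2.33
tool_pos: [0.5191, -0.0864, 0.1126]
ee_rot: [[0.005, 0.995, -0.101], [0.006, -0.101, -0.995], [-1.0, 0.004, -0.006]]
ft_force: [0.6, -0.2, 0.7]
gripper_width: 0.003
time_s: 2.45
tool_pos: [0.5192, -0.0865, 0.1087]
ee_rot: [[0.005, 0.995, -0.101], [0.006, -0.101, -0.995], [-1.0, 0.004, -0.006]]
ft_force: [-0.3, -0.2, 1.1]
gripper_width: -0.002
time_s: 2.58
tool_pos: [0.519, -0.0863, 0.1063]
ee_rot: [[0.005, 0.995, -0.101], [0.006, -0.101, -0.995], [-1.0, 0.004, -0.006]]
ft_force: [-1.3, -0.0, -0.2]
gripper_width: -0.003
time_s: 2.7
tool_pos: [0.5189, -0.0862, 0.1041]
ee_rot: [[0.004, 0.995, -0.101], [0.006, -0.101, -0.995], [-1.0, 0.004, -0.006]]
ft_force: [-0.4, -0.1, 0.7]
gripper_width: 0.001
```

```bash
python3 -m pendant '[0,-0.4,0,-0.2,0,0,0]'; python3 -m pendant '[0,0,0,-0.2,0,0,0]';python3 -m pendant '[0,0,0,-0.2,0,0,0]';python3 -m pendant '[0,0,0,-0.2,0,0,0]'
```

```text
time_s: 2.82
tool_pos: [0.5149, -0.0861, 0.1018]
ee_rot: [[0.004, 0.995, -0.1], [0.006, -0.1, -0.995], [-1.0, 0.004, -0.007]]
ft_force: [-0.8, -0.3, 1.0]
gripper_width: -0.0
time_s: 2.95
tool_pos: [0.5142, -0.086, 0.0997]
ee_rot: [[0.003, 0.995, -0.1], [0.006, -0.1, -0.995], [-1.0, 0.003, -0.006]]
ft_force: [-1.1, 0.1, 2.6]
gripper_width: 0.001
time_s: 3.08
tool_pos: [0.5141, -0.0861, 0.099]
ee_rot: [[0.003, 0.995, -0.1], [0.006, -0.1, -0.995], [-1.0, 0.003, -0.006]]
ft_force: [-5.4, 1.3, 15.7]
gripper_width: -0.001
time_s: 3.2
tool_pos: [0.5141, -0.0861, 0.099]
ee_rot: [[0.003, 0.995, -0.1], [0.005, -0.1, -0.995], [-1.0, 0.003, -0.005]]
ft_force: [-5.3, 0.2, 13.9]
gripper_width: 0.0
```

Panel 4 is solid: it stopped at z=0.099 with about 15 N. I'll lift and go to dot 3 at (0.5227, 0.0205).

```bash
python3 -m pendant '[0,0,0,2,0,0,0,0,0.4,5.3,0,0,0,0,0,0.5,5.3,0,0,0,0,0,0,0,0,0,0,0,0,0,0,0,0,0]'
```

```text
$: bad value
```

```bash
python3 -m pendant '[0,0,0,2,0,0,0,0,0.4,5.3,0,0,0,0,0,0.5,5.3,0,0,0,0,0,0,0,0,0,0,0]'
```

```text
time_s: 3.7
tool_pos: [0.5247, 0.0217, 0.1208]
ee_rot: [[0.008, 0.995, -0.104], [0.005, -0.104, -0.995], [-1.0, 0.007, -0.006]]
ft_force: [-0.8, -0.3, -0.1]
gripper_width: -0.001
```

```bash
python3 -m pendant '[0,-0.2,-0.1,-1.4,0,0,0,0,0,0,0,0,0,0]'; python3 -m pendant '[0,0,0,-0.3,0,0,0]';python3 -m pendant '[0,0,0,-0.2,0,0,0]';python3 -m pendant '[0,0,0,-0.2,0,0,0]';python3 -m pendant '[0,0,0,-0.2,0,0,0]'
```

```text
time_s: 3.95
tool_pos: [0.5221, 0.0189, 0.1052]
ee_rot: [[0.007, 0.994, -0.106], [0.004, -0.106, -0.994], [-1.0, 0.006, -0.004]]
ft_force: [-0.4, -0.7, 0.5]
gripper_width: -0.001
time_s: 4.08
tool_pos: [0.5222, 0.0174, 0.1019]
ee_rot: [[0.007, 0.994, -0.108], [0.003, -0.108, -0.994], [-1.0, 0.007, -0.004]]
ft_force: [-0.2, 0.5, -0.1]
gripper_width: -0.001
time_s: 4.2
tool_pos: [0.5217, 0.0166, 0.0996]
ee_rot: [[0.006, 0.994, -0.11], [0.003, -0.11, -0.994], [-1.0, 0.005, -0.004]]
ft_force: [-2.1, 0.8, 3.0]
gripper_width: 0.004
time_s: 4.32
tool_pos: [0.5218, 0.0166, 0.099]
ee_rot: [[0.006, 0.994, -0.11], [0.003, -0.11, -0.994], [-1.0, 0.005, -0.004]]
ft_force: [-6.6, 0.2, 17.9]
gripper_width: 0.0
time_s: 4.45
tool_pos: [0.5218, 0.0166, 0.099]
ee_rot: [[0.006, 0.994, -0.111], [0.003, -0.111, -0.994], [-1.0, 0.006, -0.003]]
ft_force: [-6.5, 0.8, 14.4]
gripper_width: 0.001
```

Panel 3 is solid too. On to dot 2 at (0.5327, 0.125).

```bash
python3 -m pendant '[0,0,0,2,0,0,0,0,0.5,5.4,0,0,0,0,0,0.5,5.4,0,0,0,0,0,0,0,0,0,0,0,0,0,0,0,0,0,0]';python3 -m pendant '[0,0,0,-1.4,0,0,0,0,0,0,0,0,0,0]'
```

```text
time_s: 5.08
tool_pos: [0.5342, 0.1233, 0.1207]
ee_rot: [[0.011, 0.993, -0.119], [0.001, -0.119, -0.993], [-1.0, 0.011, -0.002]]
ft_force: [-0.2, -1.2, -0.1]
gripper_width: 0.002
time_s: 5.32
tool_pos: [0.5341, 0.1202, 0.1051]
ee_rot: [[0.01, 0.992, -0.123], [-0.001, -0.123, -0.992], [-1.0, 0.01, -0.0]]
ft_force: [-0.7, 0.0, 0.9]
gripper_width: -0.003
```

```bash
python3 -m pendant '[0,-0.1,0.5,-0.3,0,0,0]';python3 -m pendant '[0,0,0,-0.2,0,0,0]';python3 -m pendant '[0,0,0,-0.2,0,0,0]';python3 -m pendant '[0,0,0,-0.2,0,0,0]'
```

```text
time_s: 5.45
tool_pos: [0.5335, 0.1238, 0.1019]
ee_rot: [[0.01, 0.992, -0.125], [-0.001, -0.125, -0.992], [-1.0, 0.01, 0.0]]
ft_force: [-0.6, 0.5, -0.0]
gripper_width: 0.001
time_s: 5.58
tool_pos: [0.533, 0.1244, 0.0997]
ee_rot: [[0.009, 0.992, -0.125], [-0.001, -0.125, -0.992], [-1.0, 0.009, -0.001]]
ft_force: [-1.8, 1.8, 2.4]
gripper_width: 0.001
time_s: 5.7
tool_pos: [0.533, 0.1244, 0.098]
ee_rot: [[0.009, 0.992, -0.125], [-0.001, -0.125, -0.992], [-1.0, 0.009, -0.0]]
ft_force: [-2.2, 0.2, 2.9]
gripper_width: 0.001
time_s: 5.82
tool_pos: [0.533, 0.1244, 0.0962]
ee_rot: [[0.01, 0.992, -0.125], [-0.001, -0.125, -0.992], [-1.0, 0.01, -0.0]]
ft_force: [-1.4, -0.4, 3.0]
gripper_width: -0.003
```

Panel 2 yields at about 3 N, so it's the flap. I'll push it down, easing slightly toward the pivot.

```bash
python3 -m pendant '[0,0.1,0,-0.5,0,0,0,0,0.1,0,-0.5,0,0,0,0,0.1,0,-0.5,0,0,0]'; python3 -m pendant '[0,0.1,0,-0.5,0,0,0,0,0.1,0,-0.5,0,0,0,0,0.1,0,-0.5,0,0,0]'
```

```text
time_s: 6.2
tool_pos: [0.5361, 0.1242, 0.0807]
ee_rot: [[0.01, 0.992, -0.125], [-0.001, -0.125, -0.992], [-1.0, 0.01, 0.0]]
ft_force: [-0.5, -0.4, 3.3]
gripper_width: 0.0
time_s: 6.58
tool_pos: [0.5419, 0.1242, 0.0657]
ee_rot: [[0.015, 0.992, -0.126], [-0.001, -0.126, -0.992], [-1.0, 0.015, -0.001]]
ft_force: [-0.2, 0.3, 3.4]
gripper_width: -0.001
```

```bash
python3 -m pendant '[0,0,0,-0.3,0,0,0]'; python3 -m pendant '[0,0,0,-0.3,0,0,0]'; python3 -m pendant '[0,0,0,-0.3,0,0,0]'; python3 - <<'E'
from h import *
a=[vision.snapshot(n)[:,:,::-1] for n in("top","side")]
cv2.imwrite("pics/c2.png",np.hstack([cv2.resize(a[0][160:290,130:330],(400,260)),cv2.resize(a[1][120:250,180:380],(400,260))]))
E
```

```text
time_s: 6.7
tool_pos: [0.5418, 0.1244, 0.0622]
ee_rot: [[0.014, 0.992, -0.125], [-0.0, -0.125, -0.992], [-1.0, 0.014, -0.001]]
ft_force: [-1.2, 0.6, 3.8]
gripper_width: 0.003
time_s: 6.82
tool_pos: [0.5415, 0.1246, 0.0589]
ee_rot: [[0.014, 0.992, -0.125], [-0.0, -0.125, -0.992], [-1.0, 0.014, -0.002]]
ft_force: [-1.4, 0.0, 2.7]
gripper_width: 0.005
time_s: 6.95
tool_pos: [0.5412, 0.1249, 0.0556]
ee_rot: [[0.014, 0.992, -0.125], [0.0, -0.125, -0.992], [-1.0, 0.013, -0.002]]
ft_force: [-0.5, 0.9, 3.4]
gripper_width: -0.002
```

View pics/c2.png

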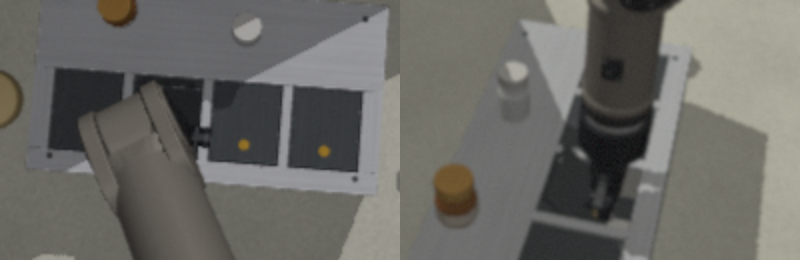

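The finger is in the panel 2 bay and the flap is tilted; panels 3 and 4 are flush. Next is to withdraw upward and clear the view.

```bash
python3 -m pendant '[0,-0.2,0,1,0,0,0,0,0,0,3,0,0,0,0,0,0,4,0,0,0,0,0,0,4,0,0,0,0,-2,-3,3,0,0,0,0,-3,-5,2,0,0,0,0,-2,-5.5,0,0,0,0,0,-2,-5.5,0,0,0,0,0,-2,-5.5,0,0,0,0,0,0,0,0,0,0,0]'; python3 - <<'E'
from h import *
a=[vision.snapshot(n)[:,:,::-1] for n in("top","side")]
for n,i in zip("ts",a):cv2.imwrite(f"pics/{n}3.png",i)
cv2.imwrite("pics/c3.png",np.hstack([cv2.resize(a[0][140:290,110:380],(400,222)),cv2.resize(a[1][100:322,150:350],(400,444))[:222] if 0 else cv2.resize(a[1][120:270,180:380],(400,222))]))
from plant import sense
print(sense()["ft_force"])
G=[(172,226),(212,229),(252,232),(292,236)]
for c,n in dots(a[0][:,:,::-1].copy(),G):print(c.round(1),n,ray("top",c,.1).round(4))
E
```

```text
time_s: 8.3
tool_pos: [0.4217, -0.1285, 0.2342]
ee_rot: [[0.017, 0.992, -0.124], [-0.005, -0.124, -0.992], [-1.0, 0.018, 0.003]]
ft_force: [-0.2, 1.3, 0.7]
gripper_width: 0.001
[-0.99438487  1.06022503  0.27306549]
[171.6 225.6] 15 [0.5429 0.2309 0.1   ]
[251.5 232. ] 26 [0.523  0.0219 0.1   ]
[251.5 232. ] 26 [0.523  0.0219 0.1   ]
[291.5 235. ] 26 [ 0.5136 -0.0823  0.1   ]
```

View pics/c3.png

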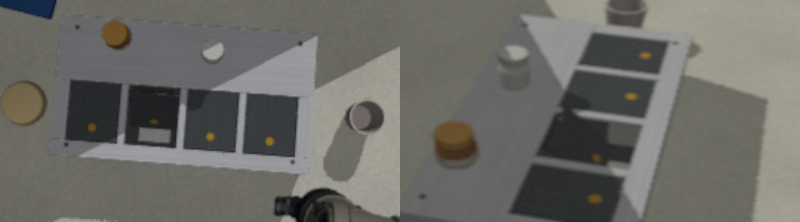

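The arm is clear, panel 2 stands open (top crop, dot about (153,122)), panels 1, 3 and 4 are flush and the bystanders look unmoved. I'll triangulate dot 2 to check the angle.

```bash
python3 - <<'E'
from h import *
P=[];U=[]
for n,g in(("t",(213.3,222.4)),("s",(278.5,226.8))):
    im=cv2.imread(f"pics/{n}3.png").astype(float);x,y=map(round,g)
    w=im[y-5:y+6,x-6:x+7];k=np.clip(w[...,2]-w[...,0]-25,0,None)
    yy,xx=np.mgrid[y-5:y+6,x-6:x+7];u=np.array([(k*xx).sum(),(k*yy).sum()])/k.sum()
    m=vision.camera_model({"t":"top","s":"side"}[n]);U.append(u);P.append(np.array(m["mtx"])@np.c_[m["R"],m["t"]])
X=cv2.triangulatePoints(P[0],P[1],U[0],U[1]).ravel();X=X[:3]/X[3];print(U,X)
piv=np.array([.5327,.125,.097])+.052*np.array([.9957,-.093,0])
h=piv-X;print("tilt",np.degrees(np.arctan2(h[2],h[0]))+np.degrees(np.arctan2(3,52)),"r",np.hypot(*h[[0,2]]))
for a in("t","s"):
    d=cv2.absdiff(cv2.imread(f"pics/{a}3.png"),cv2.imread({"t":"pics/top0.png","s":"pics/side0.png"}[a])).max(2)
    B={"t":[(188,162),(253,174),(125,210),(357,218)],"s":[(207,215),(237,165),(244,333)]}[a]
    print(a,[round(float(d[v-8:v+9,u-8:u+9].mean()),1) for u,v in B])
E
```

```text
[array([213.52453988, 221.82208589]), array([277.96476965, 226.51219512])] [0.55115001 0.12424712 0.05950322]
tilt 51.671809751819225 r 0.05016629052421211
t [3.7, 4.4, 4.0, 3.5]
s [3.2, 2.7, 2.5]
```

The tilt is about 52° (radius 50 mm, expected 52), and the bystander patches are unchanged down to image noise. I'm handing in.

```bash
python3 -c "
from plant import close_job,sense;print(close_job(),sense()['time_s'])"
```

```text
the job is handed in; nothing more can be done
the job is handed in; nothing more can be done
```

The scrap-chute flap is panel 2. I pushed it down to about 52°, left it standing open, and handed the job in.

- **Finding it:** I pressed panels 4, 3 and 2 at their dots. Panels 4 and 3 stopped solid at z = 0.099 m, with wrist readings of at most about 18 N. Panel 2 gave way at about 3 N, so I did not press panel 1.
- **Flap angle:** With the arm withdrawn, both cameras put panel 2 at 51.7°, against the 45° asked. The measured distance from pivot to dot was 50 mm, against 52 mm expected.
- **Everything else:** The dots of panels 1, 3 and 4 are where they started, to within 0.1 pixel in the top view. The jars, cheese and cup match their first pictures to within image noise; the cup was compared in the top view only. The arm is clear of everything.
- **Disagreements:** The two cameras differed by up to about 5 mm in y on the dots, so I used the average. The arm drifted a few millimetres sideways between moves, and I corrected it before most presses. On panel 3 I pressed about 4 mm from the averaged dot position.

The last clock reading was 8.3 s, plus two camera calls; no check failed.

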